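# Roll-test two flatbread pins on the red board and set the oval one aside

### The arm

A 6-joint arm with a two-finger parallel gripper is mounted at the origin on the work surface. World frame = base frame: x ahead of the robot, y to its left, z up, the work surface at z = 0. Lengths are in mm, angles in rad, forces in N, time in s.
With the tool pointing down it reaches from about 350 to 975 mm from the base axis. Payload 7.1 kg.
Tool frame: the origin (TCP) lies at the very end of the fingers, on their centre line; the grasp point (between the pads) lies 19 mm behind it; x points along the fingers, y is the direction in which the jaws open and shut, and the axes are right-handed (so a half turn about x gives the same grasp; the last joint's range is limited). The gripper opens to 88 mm and grips with 3 to 60 N. Pads are 20 mm wide; open, the fingers measure 115 mm over their backs; the gripper's body (75 mm by 178 mm) begins 61 mm behind the grasp point.
Start: joints at [-1.164, 0.423, 1.63, -0, 1.089, -0.019], TCP at [258.171, -569.168, 222.675] pointing down, gripper open.
Joint ranges: [-3, 3], [-0.9, 2.11], [0.09, 2.58], [-1.31, 4.45], [0.11, 2.69], [-2.54, 2.54]. Speed limits (rad/s): [2.39, 2.39, 3.01, 3.14, 3.14, 3.14].

### API

Orientations are given as a rotation vector (axis times angle).
In Python, from workcell import ctrl gives the robot as it stands. The module is installed in compiled form; this text tells all that it offers.
- The arm moves only by the tool carry_out, never from a script. Its argument "commands" is a list of rows, each a list of 6 numbers: the shift along the tool's x, y, z in m, then the turn, a rotation vector about the tool's x, y, z in degrees. In form: [[tx, ty, tz, rx, ry, rz], ...]. A call has 1 to 8 rows; each row shifts and turns the pose as measured when the row begins, along the tool's axes as they then stand; what a row does not reach is not made up. A row lasts 1/8 s, in which the tool goes at most 62.5 mm and 10.7 degrees, less where a joint would pass 70% of its speed; a pose out of reach is approached as far as the arm can. A call with a gripper value outside its range is refused whole. "grip" is the closure, from 0 (fully open) to 1 (shut), set as the call begins (left out, the last holds). The fingers move at their own pace and stop on an object; the grip force is fixed at half the most. Time passes only in rows, so rows that do not move let the fingers close. It gives the time, the measured TCP pose, the force and the opening at its end, in the units of the state.
- ctrl.get_obs(): the state, without advancing time (a new reading comes with each control period).
- ctrl.get_image(name): name is "side" or "top" or "wrist"; returns a dict with "pixels" (420x560x3 uint8, blue, green, red), "intrinsics" (3x3 intrinsics, pixels), "rvec" (rotation vector, rad) and "tvec" (3), from world to camera coordinates, as OpenCV has them. Camera axes: x right, y down, z forward; pixel columns grow to the right and rows downward; lengths in mm; the calibration is good to about 2 mm. A picture is of the moment at which its call begins. There is no depth.
- ctrl.close_job(): hands the job in, once; it reports no verdict.
The state is a dict: "t": time; "qpos": joint angles; "qvel": joint speeds; "joint_torque": joint torques, N m; "ee_pos": TCP position; "orientation": TCP orientation; "ft_force": force on the tool from outside, world axes, zero at the start; "moment": the same for the moment, N m; "width": finger opening in mm.
Only numpy, scipy, OpenCV 4.12 (cv2) and the standard library are available. Lean on these libraries where they do the work, as an engineer would, in place of code of your own. Each camera call takes 0.05 s, during which the arm holds its last target. There are 200 camera calls.

### The job

One of the two wooden flatbread pins on the red board has gone oval. Roll each in turn under the flat sole of the grill press, at least half a turn away from the robot and onward only, pressing lightly (about 8 N, never above 20 N) so that you feel which one lifts the press. Put the one that lifts into the two notches of the aluminium V-rest, level and centred, leave the round one lying on the board, stand the press back on its black mat, and do not disturb the sauce bottle or the two jars.

Things in the scene. Friction and masses are not known exactly. Their poses are not given: they have to be found in the camera images.
- board_top (a point): Centre of the upper face of the fixed red plastic cutting board, 260 mm (its x) by 400 mm (its y) by 20 mm thick; the upper face is flat and level, 20 mm above the counter. Its x axis points roughly away from the robot.
- pin_1_mid (a point): Centre of a plain wooden flatbread pin, 160 mm long, 110 g, lying on the board, 30 mm high at the start. Its y axis is its long axis, roughly across the robot's x; x and z turn as it rolls. Either pin may be the left one. One pin is round, 30 mm; the other oval, 30 by 35 mm, lying on its flat side, so just as high.
- pin_2_mid (a point): Centre of the other wooden pin; same size, mass, look and axes as pin 1. A pin rolled under a flat press travels half as far as the press; the oval one lifts it by 5 mm after a quarter turn (about 25 mm of pin travel, 50 mm of press travel) and lowers it again by half a turn.
- press_grip (a point): Grip point of the grill press, 53 mm above the underside of its sole (z up), mid-handle: a dark wooden block, 24 mm thick (x), 70 mm wide (y), top 72 mm above that underside. The flat steel sole is 130 mm (x) by 80 mm (y) by 10 mm, sprung: it gives 1 mm per 4 N, 10 mm at most. 380 g. It starts on the black mat.
- mat_top (a point): Centre of the upper face of the thin fixed black rubber mat, 180 mm (its x) by 110 mm (its y), 4 mm thick, on the counter to the left or right of the board: the press's place.
- rest_v (a point): Middle of the fixed aluminium V-rest for the oval pin, midway between its two blue V-notches, level with their bottoms, 24 mm above the counter. The notches are 120 mm apart along its x axis (the pin lies along x), 16 mm thick, sides at 45 degrees, open at the top, 48 mm wide there; nothing between them but the base, 190 by 100 by 6 mm. On the other side of the board from the mat.
- sauce: Amber sauce bottle with red cap, 52 mm across, 130 mm tall, beyond the board; origin under its centre. Leave alone.
- salt: White jar with steel lid, 52 mm across, 80 mm tall, beyond the board; origin under its centre. Leave alone.
- relish: Green jar with yellow lid, 52 mm across, 100 mm tall, beyond the board; origin under its centre. Leave alone.
There are look-alikes about, which are no part of the job. Of the things shaped like the part that bears mat_top, the black one is meant. What is shaped like the part that bears pin_1_mid but blue or white is not meant.

How it is judged:
By the outcome, as a careful person would: the job done as asked, in the order asked, and still so for the second after the job is handed in, with the robot touching nothing.
It also fails if it takes over 72 s, if anything falls off the work surface, if the arm or the gripper's body presses on something with over 40 N, if the wrist force passes 120 N, or if a joint passes its speed limit or range.

## Working session

There is one attempt and no reset: what is moved stays moved. The work goes in short steps, Python scripts to look and compute and a tool call to move; the robot and the scene stay as the last step left them, time stands still between calls to the robot, and variables do not carry over. Pictures are saved under pics/ and viewed, about 8 in all and at most 12, crops included, and the job is handed in when it is done.

Besides the shell and the picture viewer there is one more tool, called after ">>>" as name(argument=value, ...), one argument or row to a line, values as JSON. carry_out: Moves the arm, as the interface text tells. Its arguments: {"type":"object","properties":{"commands":{"type":"array"},"grip":{"type":"number"}},"required":["commands"]}

```bash
mkdir -p pics; cat > h.py <<'E'
import numpy as np, cv2
from workcell import ctrl
from scipy.spatial.transform import Rotation as R
def obs(): return ctrl.get_obs()
def snap(name,fn=None):
    d=ctrl.get_image(name)
    if fn: cv2.imwrite('pics/'+fn,d['pixels'])
    np.savez('/tmp/'+(fn or name)+'.npz',**{k:np.array(v) for k,v in d.items()})
    return d
def ray(d,uv,z):
    K=np.array(d['intrinsics'],float);Rm=cv2.Rodrigues(np.array(d['rvec'],float))[0];t=np.array(d['tvec'],float).ravel()
    uv=np.atleast_2d(uv).astype(float)
    r=(Rm.T@np.linalg.inv(K)@np.c_[uv,np.ones(len(uv))].T).T
    c=-Rm.T@t
    return c+r*((z-c[2])/r[:,2])[:,None]
def proj(d,P):
    return cv2.projectPoints(np.atleast_2d(P).astype(float),np.array(d['rvec'],float),np.array(d['tvec'],float),np.array(d['intrinsics'],float),None)[0][:,0]
def st():
    o=obs();np.set_printoptions(precision=2,suppress=True)
    print('t',o['t'],'p',np.array(o['ee_pos']),'F',np.array(o['ft_force']),'w',o['width'],'q',np.array(o['qpos']));print(R.from_rotvec(o['orientation']).as_matrix())
E
python3 - <<'E'
from h import *
a=snap('top','top0.png');b=snap('side','side0.png')
st()
for d in (a,b):
    Rm=cv2.Rodrigues(np.array(d['rvec']))[0];print(-Rm.T@np.array(d['tvec']).ravel(),d['intrinsics'][0])
E
```

```text
t 0.1 p [ 257.98 -568.72  221.98] F [-0.29  0.36 -0.1 ] w 87.47279913246206 q [-1.16  0.42  1.63 -0.    1.09 -0.02]
[[-0.    0.41 -0.91]
 [ 0.   -0.91 -0.41]
 [-1.   -0.   -0.  ]]
[ 475.94  106.38 1074.28] [433.81   0.   274.63]
[ 283.31 1073.05  686.45] [438.62   0.   277.42]
```

View pics/top0.png

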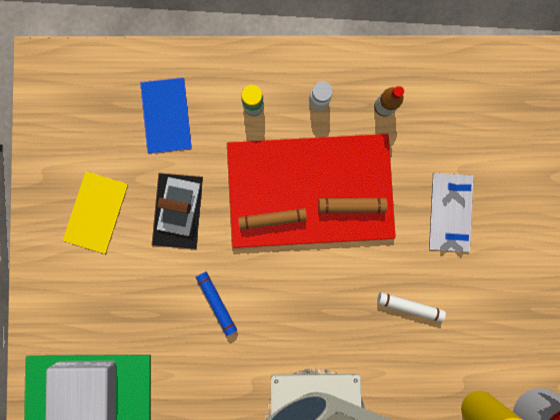

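View pics/side0.png

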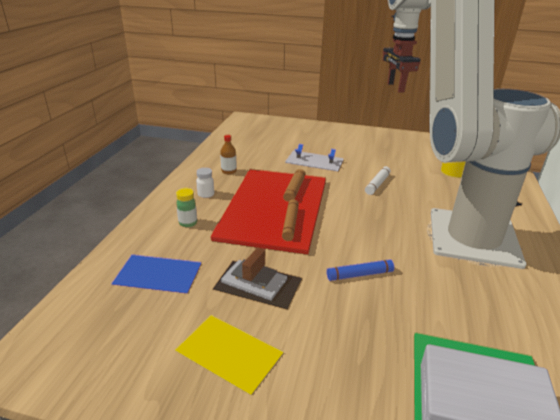

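The top view shows the black mat with the press at (178,210), brown pins at (272,219) and (352,206) on the red board, and the V-rest at (452,213). The look-alikes are the blue pin (216,303), white pin (411,307), blue mat (166,116), yellow mat (96,213) and a grey block on green at (80,385). The brown pins, the black mat and the rest with blue notches fit the description.

```bash
cat > m.py <<'E'
from h import *
d=dict(np.load('/tmp/top0.png.npz'));im=d['pixels'];hsv=cv2.cvtColor(im,cv2.COLOR_BGR2HSV)
H,S,V=cv2.split(hsv)
def comp(m,roi,z,name,n=1):
    x0,y0,x1,y1=roi;k=np.zeros_like(H);k[y0:y1,x0:x1]=(m[y0:y1,x0:x1]*255).astype(np.uint8)
    cs=sorted(cv2.findContours(k,cv2.RETR_EXTERNAL,cv2.CHAIN_APPROX_NONE)[0],key=cv2.contourArea,reverse=True)[:n]
    for c in cs:
        r=cv2.minAreaRect(c);P=ray(d,cv2.boxPoints(r),z);
        e1=P[1]-P[0];e2=P[2]-P[1]
        print(name,np.array(r[0]),'ctr',P.mean(0),'sizes',np.linalg.norm(e1),np.linalg.norm(e2),'ang e1',np.degrees(np.arctan2(e1[1],e1[0])),'e2',np.degrees(np.arctan2(e2[1],e2[0])))
np.set_printoptions(precision=1,suppress=True)
red=((H<5)|(H>175))&(S>200)&(V>120)
brown=(H>=5)&(H<16)&(S>100)&(V<190)
comp(red|brown,(215,125,405,255),20,'board')
comp(brown,(235,185,312,240),35,'pinL')
comp(brown,(312,185,395,230),35,'pinR')
comp(brown,(150,190,192,220),76,'handle')
comp(V<50,(140,160,215,260),4,'mat')
comp((S<60)&(V>90),(150,170,205,245),14,'sole')
comp((H>100)&(H<125)&(S>150),(425,165,480,260),48,'notch',2)
comp((S<60)&(V>120),(420,165,480,260),6,'base')
for n,uv,z in (('relish',(252,96),100),('salt',(322,89),80),('sauce',(398,91),130)): print(n,ray(d,uv,z))
crops=[cv2.resize(im[y:y+100,x:x+130],None,fx=3,fy=3,interpolation=cv2.INTER_CUBIC) for x,y in ((130,160),(225,165),(310,165),(415,165))]
cv2.imwrite('pics/crop0.png',np.vstack([np.hstack(crops[:2]),np.hstack(crops[2:])]))
E
python3 m.py
```

```text
board [310.5 190.8] ctr [556.2   8.7  20. ] sizes 403.365480414772 265.7092803180838 ang e1 -87.21347185737085 e2 -178.00984936939906
pinL [272.2 218.6] ctr [488.3 103.1  35. ] sizes 162.3033881788541 31.900156851326184 ang e1 -82.69006543239863 e2 -172.87515005426965
pinR [352.  205.5] ctr [518.3 -88.8  35. ] sizes 163.69617746588392 36.08366788507182 ang e1 -90.37213284424911 e2 178.96111939212904
handle [173.6 205.2] ctr [519.9 329.7  76. ] sizes 23.919116653702922 75.52649324866911 ang e1 -12.71534258512027 e2 -103.38422752326146
mat [176.7 214.8] ctr [499.8 337.9   4. ] sizes 156.32641436348445 106.78977692271444 ang e1 -4.9078266446288845 e2 -95.57111143092878
sole [178.1 206. ] ctr [520.9 332.6  14. ] sizes 131.94176300483264 81.50013625941874 ang e1 -11.94532446056761 e2 -102.59263941729435
notch [459.  187.2] ctr [ 559.8 -342.3   48. ] sizes 15.472404896383475 53.42541612285741 ang e1 -7.096623798108269 e2 -96.07323926778571
notch [457.  236.8] ctr [ 442.  -334.4   48. ] sizes 13.062516548821035 52.882263492152745 ang e1 -4.763910651744351 e2 -93.76455501798301
base [451.1 212.1] ctr [ 501.9 -339.3    6. ] sizes 190.66436888525845 100.75072064945319 ang e1 -4.481436997426297 e2 -93.52840520626368
relish [[766.1 147.3 100. ]]
salt [[787.8 -14.5  80. ]]
sauce [[ 766.9 -176.5  130. ]]
```

View pics/crop0.png

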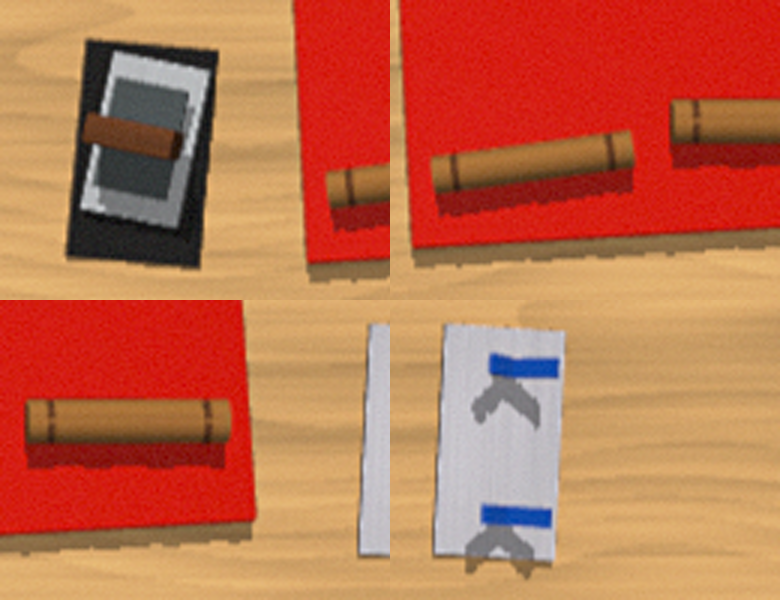

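The crop confirms it: the brown pins with dark rings, the press on the black mat, and the blue-notched rest. Sizes and heights match the description. Next is the press.

```bash
cat > plan.py <<'E'
import sys; from h import *
# plan.py x y z yaw(deg of tool y) [speed mm/row]: rows in tool axes, tool kept pointing down
x,y,z,yaw=map(float,sys.argv[1:5]); v=float(sys.argv[5]) if len(sys.argv)>5 else 55
o=obs(); st(); p=np.array(o['ee_pos'],float); M=R.from_rotvec(o['orientation'])
m=M.as_matrix(); y0=np.degrees(np.arctan2(m[1,1],m[0,1]))
dy=(yaw-y0+90)%180-90
T=R.from_matrix(np.array([[0,np.cos(a),-np.sin(a)*-1*-1] for a in [0]])) if 0 else None
a=np.radians(y0+dy); yt=np.array([np.cos(a),np.sin(a),0]); xt=np.array([0,0,-1.]); Rt=R.from_matrix(np.c_[xt,yt,np.cross(xt,yt)])
rv=(M.inv()*Rt).as_rotvec(degrees=True)
D=np.array([x,y,z])-p; n=int(max(np.ceil(np.linalg.norm(D)/v),np.ceil(np.linalg.norm(rv)/10)))
print('yaw',y0,'->',y0+dy,'n',n)
for i in range(n):
    Mi=M*R.from_rotvec(rv*i/n,degrees=True)
    print(np.round(np.r_[Mi.inv().apply(D/n)/1000],4).tolist()+np.round(rv/n,2).tolist())
E
sed -i '/^T=R/d' plan.py; python3 plan.py 521 332 150 -12.5
```

```text
t 0.1 p [ 257.98 -568.72  221.98] F [-0.29  0.36 -0.1 ] w 87.47279913246206 q [-1.16  0.42  1.63 -0.    1.09 -0.02]
[[-0.    0.41 -0.91]
 [ 0.   -0.91 -0.41]
 [-1.   -0.   -0.  ]]
yaw -65.6042241731128 -> -12.499999999999986 n 18
[0.0041, -0.0395, -0.034, -2.95, -0.0, 0.0]
[0.0041, -0.0377, -0.036, -2.95, -0.0, 0.0]
[0.004, -0.0358, -0.0379, -2.95, -0.0, 0.0]
[0.004, -0.0338, -0.0397, -2.95, -0.0, 0.0]
[0.004, -0.0317, -0.0413, -2.95, -0.0, 0.0]
[0.004, -0.0296, -0.0429, -2.95, -0.0, 0.0]
[0.004, -0.0273, -0.0444, -2.95, -0.0, 0.0]
[0.004, -0.025, -0.0457, -2.95, -0.0, 0.0]
[0.004, -0.0226, -0.047, -2.95, -0.0, 0.0]
[0.004, -0.0202, -0.0481, -2.95, -0.0, 0.0]
[0.004, -0.0177, -0.049, -2.95, -0.0, 0.0]
[0.004, -0.0151, -0.0499, -2.95, -0.0, 0.0]
[0.004, -0.0125, -0.0506, -2.95, -0.0, 0.0]
[0.004, -0.0099, -0.0512, -2.95, -0.0, 0.0]
[0.004, -0.0073, -0.0516, -2.95, -0.0, 0.0]
[0.004, -0.0046, -0.0519, -2.95, -0.0, 0.0]
[0.004, -0.0019, -0.0521, -2.95, -0.0, 0.0]
[0.004, 0.0008, -0.0521, -2.95, -0.0, 0.0]
```

>>> carry_out(
  commands=[
    [0.004, -0.039, -0.034, -3, 0, 0],
    [0.004, -0.038, -0.036, -3, 0, 0],
    [0.004, -0.036, -0.038, -3, 0, 0],
    [0.004, -0.034, -0.04, -3, 0, 0],
    [0.004, -0.032, -0.041, -3, 0, 0],
    [0.004, -0.03, -0.043, -3, 0, 0],
    [0.004, -0.027, -0.044, -3, 0, 0],
    [0.004, -0.025, -0.046, -3, 0, 0],
  ],
  grip=0,
)

```text
t: 1.1
ee_pos: [373.1, -158.1, 187.8]
orientation: [1.717, 0.78, -1.717]
ft_force: [-0.0, -0.4, -0.2]
width: 87.8
```

>>> carry_out(
  commands=[
    [0.004, -0.023, -0.047, -3, 0, 0],
    [0.004, -0.02, -0.048, -3, 0, 0],
    [0.004, -0.018, -0.049, -3, 0, 0],
    [0.004, -0.015, -0.05, -3, 0, 0],
    [0.004, -0.012, -0.05, -3, 0, 0],
    [0.004, -0.01, -0.051, -3, 0, 0],
    [0.004, -0.007, -0.052, -3, 0, 0],
    [0.004, -0.005, -0.052, -3, 0, 0],
  ],
)

```text
t: 2.1
ee_pos: [481.7, 258.9, 154.9]
orientation: [1.417, 1.061, -1.416]
ft_force: [0.2, -0.3, 0.0]
width: 87.7
```

```bash
python3 plan.py 521 332 140 -12.5
```

```text
t 2.1 p [481.7  258.86 154.92] F [ 0.23 -0.31  0.02] w 87.66467343953983 q [0.47 0.4  1.85 0.   0.89 0.76]
[[ 0.    0.96 -0.28]
 [ 0.   -0.28 -0.96]
 [-1.    0.   -0.  ]]
yaw -16.36365135924039 -> -12.499999999999996 n 2
[0.0075, 0.0086, -0.0406, -1.93, -0.02, -0.0]
[0.0075, 0.0099, -0.0403, -1.93, -0.02, -0.0]
```

>>> carry_out(
  commands=[
    [0.007, 0.009, -0.041, -2, 0, 0],
    [0.007, 0.01, -0.04, -2, 0, 0],
    [0, 0, 0, 0, 0, 0],
  ],
)

```text
t: 2.48
ee_pos: [521.8, 337.9, 139.1]
orientation: [1.361, 1.104, -1.361]
ft_force: [0.1, -1.0, -1.1]
width: 88.1
```

```bash
python3 - <<'E'
from h import *
d=snap('wrist','w1.png');st()
print(proj(d,[[521,332,76],[521,332,14]]))
E
```

```text
t 2.525 p [520.89 336.48 139.03] F [-0.32  0.09  0.6 ] w 87.87465534010049 q [0.55 0.52 1.7  0.   0.93 0.76]
[[-0.    0.98 -0.21]
 [-0.   -0.21 -0.98]
 [-1.   -0.    0.  ]]
[[273.55 236.87]
 [273.6  212.76]]
```

View pics/w1.png

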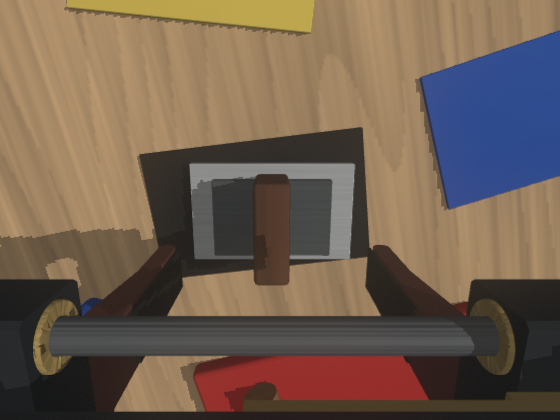

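The wrist view shows the handle centre at (272,234) and the sole centre at (272,211), aligned with the jaws. That puts the press at about (521, 333.5).

>>> carry_out(
  commands=[
    [0.04, 0, 0.003, 0, 0, 0],
    [0.04, 0, 0, 0, 0, 0],
    [0.017, 0, 0, 0, 0, 0],
    [0, 0, 0, 0, 0, 0],
  ],
)

```text
t: 3.02
ee_pos: [518.9, 329.7, 41.3]
orientation: [1.362, 1.101, -1.367]
ft_force: [0.3, -0.3, 0.7]
width: 87.9
```

>>> carry_out(
  commands=[
    [0, 0, 0, 0, 0, 0],
    [0, 0, 0, 0, 0, 0],
    [0, 0, 0, 0, 0, 0],
    [0, 0, 0, 0, 0, 0],
    [0, 0, 0, 0, 0, 0],
    [0, 0, 0, 0, 0, 0],
  ],
  grip=1,
)

```text
t: 3.78
ee_pos: [521.3, 330.8, 46.0]
orientation: [1.368, 1.1, -1.361]
ft_force: [-0.7, -0.7, -1.0]
width: 31.1
```

```bash
python3 plan.py 520 334 41 -12.5
```

```text
t 3.775 p [521.32 330.84  45.97] F [-0.75 -0.69 -1.05] w 31.13992139522841 q [ 0.55  0.65  1.74 -0.    0.75  0.76]
[[ 0.    0.98 -0.21]
 [ 0.   -0.21 -0.98]
 [-1.    0.   -0.  ]]
yaw -12.216616796758618 -> -12.500000000000004 n 1
[0.005, -0.002, -0.0028, 0.28, -0.15, -0.17]
```

>>> carry_out(
  commands=[
    [0.005, 0, -0.003, 0, 0, 0],
    [0, 0, 0, 0, 0, 0],
    [0, 0, 0, 0, 0, 0],
  ],
)

```text
t: 4.15
ee_pos: [521.2, 333.1, 41.7]
orientation: [1.365, 1.1, -1.363]
ft_force: [-2.8, -1.3, 8.7]
width: 24.1
```

```bash
python3 - <<'E'
from h import *
st();st();ctrl.get_image('top');st();ctrl.get_image('top');st()
E
```

```text
t 4.15 p [521.15 333.14  41.71] F [-2.84 -1.32  8.67] w 24.08060485489748 q [ 0.55  0.66  1.73 -0.    0.75  0.76]
[[ 0.    0.98 -0.21]
 [-0.   -0.21 -0.98]
 [-1.    0.   -0.  ]]
t 4.15 p [521.15 333.14  41.71] F [-2.84 -1.32  8.67] w 24.08060485489748 q [ 0.55  0.66  1.73 -0.    0.75  0.76]
[[ 0.    0.98 -0.21]
 [-0.   -0.21 -0.98]
 [-1.    0.   -0.  ]]
t 4.2 p [521.12 333.13  41.72] F [-2.37 -2.57  7.68] w 23.622594421865262 q [ 0.55  0.66  1.73 -0.    0.75  0.76]
[[ 0.    0.98 -0.21]
 [-0.   -0.21 -0.98]
 [-1.    0.   -0.  ]]
t 4.25 p [521.13 333.14  41.69] F [-2.69 -1.73  8.65] w 23.923488225491198 q [ 0.55  0.66  1.73 -0.    0.75  0.76]
[[ 0.    0.98 -0.21]
 [-0.   -0.21 -0.98]
 [-1.    0.   -0.  ]]
```

Gripped, with width 24 mm. Now lift and carry it to pin L (left), 28 mm behind the pin's centre.

>>> carry_out(
  commands=[
    [-0.03, 0, 0, 0, 0, 0],
    [-0.05, 0, 0, 0, 0, 0],
    [-0.01, 0, 0, 0, 0, 0],
  ],
)

```text
t: 4.62
ee_pos: [519.4, 332.4, 129.8]
orientation: [1.36, 1.101, -1.368]
ft_force: [-0.4, -0.0, -4.1]
width: 23.6
```

```bash
python3 plan.py 460.5 99.5 125 7.3 50; python3 -c "
from h import *
o=obs();print(o['moment'])"
```

```text
t 4.625 p [519.44 332.43 129.81] F [-0.45 -0.04 -4.09] w 23.594612260058582 q [ 0.55  0.53  1.71 -0.    0.91  0.76]
[[-0.    0.98 -0.21]
 [-0.   -0.21 -0.98]
 [-1.   -0.    0.  ]]
yaw -12.197835448306922 -> 7.299999999999994 n 5
[0.0012, -0.0017, 0.048, -3.9, 0.04, 0.04]
[0.0011, -0.0049, 0.0478, -3.9, 0.04, 0.04]
[0.0011, -0.0082, 0.0474, -3.9, 0.04, 0.04]
[0.001, -0.0114, 0.0467, -3.9, 0.04, 0.04]
[0.001, -0.0145, 0.0458, -3.9, 0.04, 0.04]
[ 0.03284502 -0.08524704  0.04341799]
```

>>> carry_out(
  commands=[
    [0.001, -0.002, 0.048, -4, 0, 0],
    [0.001, -0.005, 0.048, -4, 0, 0],
    [0.001, -0.008, 0.047, -4, 0, 0],
    [0.001, -0.011, 0.047, -4, 0, 0],
    [0.001, -0.015, 0.045, -4, 0, 0],
    [0, 0, 0, 0, 0, 0],
  ],
)

```text
t: 5.38
ee_pos: [455.4, 93.1, 117.0]
orientation: [1.088, 1.283, -1.109]
ft_force: [0.5, -0.2, -3.9]
width: 23.8
```

```bash
python3 - <<'E'
from h import *
ctrl.get_image('top');d=snap('side','s1.png')
im=d['pixels']; cv2.imwrite('pics/s1c.png',cv2.resize(im[130:330,170:400],None,fx=3,fy=3))
E
python3 plan.py 460.5 99.5 97 7.3 50
```

```text
t 5.475 p [457.3   95.25 117.66] F [ 0.29  0.17 -4.98] w 23.772914392925557 q [ 0.18  0.37  2.04 -0.    0.75  0.03]
[[-0.01  0.99  0.15]
 [-0.    0.15 -0.99]
 [-1.   -0.01  0.  ]]
yaw 8.668106215317191 -> 7.299999999999994 n 1
[0.0206, 0.004, -0.0038, 1.37, 0.19, 0.62]
```

View pics/s1c.png

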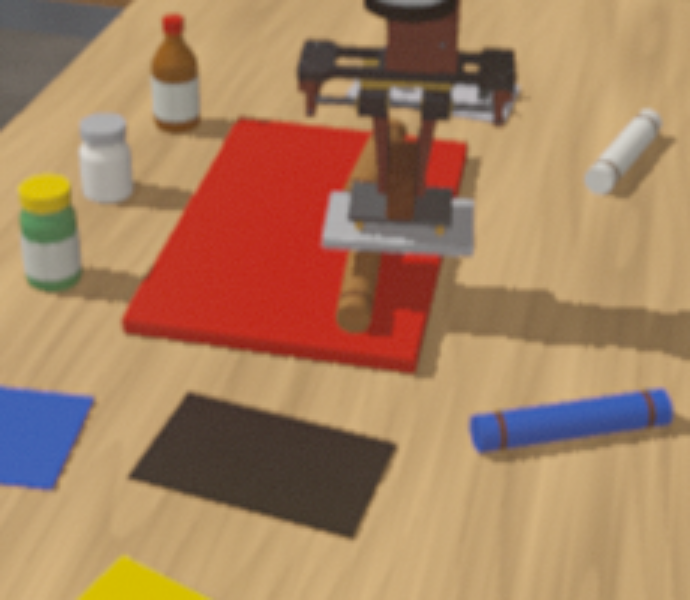

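The press hangs level, with its sole over pin L (at crop pixel (360,270)). Now descend towards contact, which I expect near z = 91.

>>> carry_out(
  commands=[
    [0.02, 0.003, -0.004, 1, 0, 0.6],
    [0, 0, 0, 0, 0, 0],
  ],
)

```text
t: 5.72
ee_pos: [460.3, 101.3, 96.5]
orientation: [1.108, 1.267, -1.111]
ft_force: [-0.7, 0.4, -3.6]
width: 23.6
```

```bash
python3 plan.py 460.5 99.5 91 7.3 50; python3 -c "
from h import *
ctrl.get_image('side');st()"
```

```text
t 5.725 p [460.29 101.32  96.47] F [-0.7   0.4  -3.61] w 23.63136200309566 q [ 0.19  0.41  2.05 -0.    0.69  0.06]
[[ 0.    0.99  0.13]
 [-0.    0.13 -0.99]
 [-1.    0.    0.  ]]
yaw 7.706190677058955 -> 7.299999999999996 n 1
[0.0055, -0.0, 0.0018, 0.41, 0.17, -0.01]
t 5.775 p [461.12 101.4   97.26] F [ 1.31  0.04 -4.08] w 23.916033142459213 q [ 0.19  0.41  2.04 -0.    0.69  0.06]
[[ 0.    0.99  0.13]
 [-0.    0.13 -0.99]
 [-1.    0.    0.  ]]
```

>>> carry_out(
  commands=[
    [0.006, 0, 0.002, 0.3, 0, 0],
    [0, 0, 0, 0, 0, 0],
  ],
)

```text
t: 6.02
ee_pos: [462.2, 100.2, 91.5]
orientation: [1.112, 1.264, -1.111]
ft_force: [1.1, 0.5, -3.6]
width: 24.0
```

>>> carry_out(
  commands=[
    [0.002, 0, 0, 0, 0, 0],
  ],
)

```text
t: 6.15
ee_pos: [462.7, 100.3, 89.9]
orientation: [1.112, 1.263, -1.11]
ft_force: [0.3, -0.5, -1.0]
width: 23.8
```

>>> carry_out(
  commands=[
    [0.001, 0, 0, 0, 0, 0],
  ],
)

```text
t: 6.28
ee_pos: [463.3, 100.4, 89.3]
orientation: [1.113, 1.263, -1.109]
ft_force: [-1.1, -2.0, 1.9]
width: 23.8
```

>>> carry_out(
  commands=[
    [0.0005, 0.006, 0, 0, 0, 0],
    [0, 0.006, 0, 0, 0, 0],
  ],
)

```text
t: 6.52
ee_pos: [476.5, 102.1, 89.6]
orientation: [1.114, 1.261, -1.108]
ft_force: [0.3, -0.7, 0.8]
width: 23.7
```

```bash
python3 -c "
from h import *
st()"
```

```text
t 6.525 p [476.52 102.1   89.62] F [ 0.27 -0.67  0.79] w 23.739605460345338 q [ 0.19  0.43  2.02 -0.    0.68  0.06]
[[ 0.01  0.99  0.13]
 [-0.    0.13 -0.99]
 [-1.    0.01  0.  ]]
```

>>> carry_out(
  commands=[
    [0.001, 0.006, 0, 0, 0, 0],
    [0.0005, 0.006, 0, 0, 0, 0],
  ],
)

```text
t: 6.78
ee_pos: [490.2, 103.8, 88.7]
orientation: [1.115, 1.26, -1.107]
ft_force: [-0.2, -1.2, 3.2]
width: 23.7
```

>>> carry_out(
  commands=[
    [0.0003, 0.006, 0, 0, 0, 0],
    [0.0003, 0.006, 0, 0, 0, 0],
  ],
)

```text
t: 7.02
ee_pos: [503.6, 105.6, 88.5]
orientation: [1.116, 1.26, -1.106]
ft_force: [-0.3, -1.1, 4.4]
width: 23.7
```

So far the contact height stays constant (z + F/k ≈ 90.6), so pin L looks round. I'll finish its half turn.

>>> carry_out(
  commands=[
    [0.0003, 0.006, 0, 0, 0, 0],
    [0.0003, 0.006, 0, 0, 0, 0],
    [0.0003, 0.006, 0, 0, 0, 0],
    [0.0003, 0.006, 0, 0, 0, 0],
  ],
)

```text
t: 7.52
ee_pos: [529.7, 108.9, 88.2]
orientation: [1.116, 1.259, -1.105]
ft_force: [-0.5, -1.8, 6.0]
width: 23.9
```

>>> carry_out(
  commands=[
    [0.0003, 0.006, 0, 0, 0, 0],
    [0.0003, 0.006, 0, 0, 0, 0],
    [0.0003, 0.006, 0, 0, 0, 0],
  ],
)

```text
t: 7.9
ee_pos: [549.3, 111.4, 88.2]
orientation: [1.117, 1.258, -1.105]
ft_force: [0.2, -1.6, 5.4]
width: 24.0
```

>>> carry_out(
  commands=[
    [0.0002, 0.006, 0, 0, 0, 0],
    [0.0002, 0.006, 0, 0, 0, 0],
    [0.0002, 0.006, 0, 0, 0, 0],
    [0.0002, 0.004, 0, 0, 0, 0],
    [0, 0.001, 0, 0, 0, 0],
    [0, 0, 0, 0, 0, 0],
    [0, 0, 0, 0, 0, 0],
  ],
)

```text
t: 8.78
ee_pos: [574.7, 114.7, 88.8]
orientation: [1.116, 1.259, -1.105]
ft_force: [0.1, -0.9, 5.5]
width: 23.7
```

```bash
python3 -c "
from h import *
ctrl.get_image('side');st()"
```

```text
t 8.825 p [574.76 114.7   88.76] F [-0.79 -0.73  5.22] w 23.69226269767351 q [ 0.18  0.54  1.8  -0.    0.78  0.05]
[[ 0.01  0.99  0.13]
 [-0.    0.13 -0.99]
 [-1.    0.01  0.  ]]
```

>>> carry_out(
  commands=[
    [-0.004, 0, 0, 0, 0, 0],
    [-0.015, 0, 0, 0, 0, 0],
    [-0.015, 0, 0, 0, 0, 0],
    [0, 0, 0, 0, 0, 0],
  ],
)

```text
t: 9.32
ee_pos: [572.7, 114.6, 123.2]
orientation: [1.114, 1.261, -1.108]
ft_force: [-0.2, -0.1, -3.9]
width: 24.0
```

```bash
python3 plan.py 489.5 -88.5 118 -0.4 45
```

```text
t 9.325 p [572.7  114.65 123.21] F [-0.18 -0.09 -3.88] w 23.99875619227527 q [ 0.18  0.49  1.79 -0.    0.85  0.05]
[[ 0.01  0.99  0.13]
 [-0.    0.13 -0.99]
 [-1.    0.01  0.  ]]
yaw 7.506461532166656 -> -0.400000000000003 n 5
[0.001, -0.0218, 0.0381, 1.58, 0.02, -0.08]
[0.001, -0.0208, 0.0387, 1.58, 0.02, -0.08]
[0.001, -0.0197, 0.0393, 1.58, 0.02, -0.08]
[0.001, -0.0186, 0.0398, 1.58, 0.02, -0.08]
[0.001, -0.0175, 0.0403, 1.58, 0.02, -0.08]
```

>>> carry_out(
  commands=[
    [0.001, -0.022, 0.038, 1.6, 0, 0],
    [0.001, -0.021, 0.039, 1.6, 0, 0],
    [0.001, -0.02, 0.039, 1.6, 0, 0],
    [0.001, -0.019, 0.04, 1.6, 0, 0],
    [0.001, -0.017, 0.04, 1.6, 0, 0],
    [0, 0, 0, 0, 0, 0],
    [0, 0, 0, 0, 0, 0],
  ],
)

```text
t: 10.2
ee_pos: [486.7, -93.2, 118.5]
orientation: [1.222, 1.195, -1.21]
ft_force: [0.8, 0.3, -4.4]
width: 23.8
```

```bash
python3 plan.py 489.5 -88.5 97 -0.4 45; python3 - <<'E'
from h import *
d=snap('side','s2.png');im=d['pixels'];cv2.imwrite('pics/s2c.png',cv2.resize(im[120:320,170:400],None,fx=3,fy=3))
print(proj(d,[[545,110,35],[489,103,35],[518,-89,35]])-[170,120])
E
```

```text
t 10.2 p [486.74 -93.18 118.47] F [ 0.8   0.33 -4.38] w 23.788109753459217 q [-0.21  0.39  1.99  0.    0.75 -0.2 ]
[[ 0.01  1.   -0.01]
 [-0.   -0.01 -1.  ]
 [-1.    0.01  0.  ]]
yaw -0.6570468183072099 -> -0.39999999999999336 n 1
[0.0215, 0.0025, -0.0047, -0.26, 0.07, -0.63]
[[ 98.13924819  96.79006721]
 [118.79899126  98.57932959]
 [123.87501671  64.16138186]]
```

View pics/s2c.png

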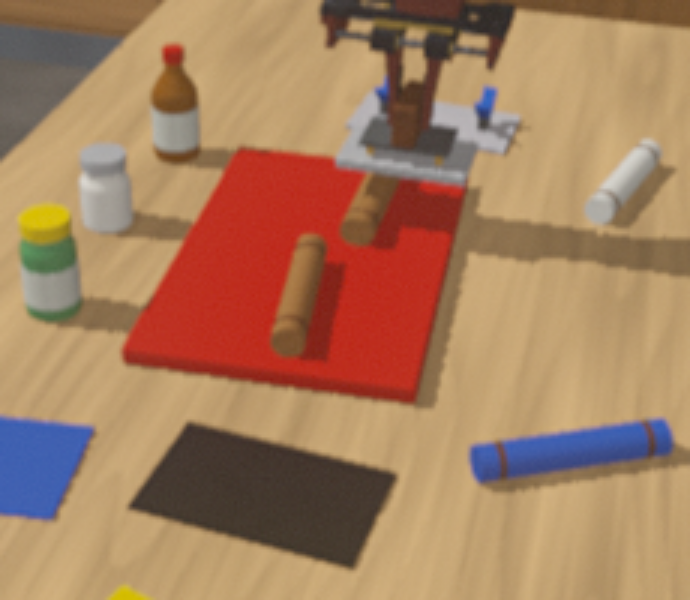

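Pin L has rolled forward: it is at crop pixel (300,295), and (294,290) was predicted. Pin R, at (370,205), is still at its start. Descend on R.

>>> carry_out(
  commands=[
    [0.021, 0.002, -0.005, -0.3, 0, -0.6],
    [0, 0, 0, 0, 0, 0],
  ],
)

```text
t: 10.5
ee_pos: [490.2, -86.4, 97.5]
orientation: [1.211, 1.206, -1.211]
ft_force: [-0.5, -0.3, -4.5]
width: 23.9
```

>>> carry_out(
  commands=[
    [0.006, 0, 0, 0, 0, 0],
    [0, 0, 0, 0, 0, 0],
  ],
)

```text
t: 10.75
ee_pos: [491.0, -85.5, 91.9]
orientation: [1.21, 1.206, -1.209]
ft_force: [-0.8, -0.4, -3.1]
width: 24.0
```

```bash
python3 plan.py 489.5 -88.5 89 -0.4 45
```

```text
t 10.75 p [490.97 -85.49  91.86] F [-0.81 -0.4  -3.1 ] w 23.972266586023203 q [-0.2   0.44  1.99 -0.    0.7  -0.19]
[[ 0.  1. -0.]
 [-0. -0. -1.]
 [-1.  0.  0.]]
yaw -0.04677311452262273 -> -0.40000000000000596 n 1
[0.0029, -0.0015, 0.003, 0.35, 0.09, -0.14]
```

>>> carry_out(
  commands=[
    [0.0015, 0, 0.003, 0, 0, 0],
    [0.001, 0, 0, 0, 0, 0],
  ],
)

```text
t: 11.0
ee_pos: [491.6, -88.9, 90.0]
orientation: [1.21, 1.205, -1.208]
ft_force: [-0.5, -0.5, -1.2]
width: 23.9
```

>>> carry_out(
  commands=[
    [0.0005, 0, 0, 0, 0, 0],
  ],
)

```text
t: 11.12
ee_pos: [491.7, -88.9, 89.8]
orientation: [1.211, 1.204, -1.208]
ft_force: [-1.2, 0.9, -0.6]
width: 23.8
```

>>> carry_out(
  commands=[
    [0.0008, 0.006, 0, 0, 0, 0],
    [0, 0.006, 0, 0, 0, 0],
  ],
)

```text
t: 11.38
ee_pos: [504.7, -89.0, 90.1]
orientation: [1.212, 1.203, -1.207]
ft_force: [-1.4, 1.1, 6.0]
width: 23.7
```

Force rose to 9.9 N while z also rose, so pin R is lifting the press. I'll follow the lift with small steps.

>>> carry_out(
  commands=[
    [-0.0008, 0.006, 0, 0, 0, 0],
    [-0.0008, 0.006, 0, 0, 0, 0],
  ],
)

```text
t: 11.62
ee_pos: [518.8, -89.1, 92.8]
orientation: [1.213, 1.201, -1.205]
ft_force: [-1.2, 1.1, 3.0]
width: 24.0
```

>>> carry_out(
  commands=[
    [-0.0003, 0.006, 0, 0, 0, 0],
    [-0.0002, 0.006, 0, 0, 0, 0],
  ],
)

```text
t: 11.88
ee_pos: [532.3, -89.1, 93.8]
orientation: [1.213, 1.2, -1.205]
ft_force: [-0.7, 0.7, 2.8]
width: 23.6
```

>>> carry_out(
  commands=[
    [0.0004, 0.006, 0, 0, 0, 0],
    [0.0004, 0.006, 0, 0, 0, 0],
  ],
)

```text
t: 12.12
ee_pos: [545.8, -89.2, 93.4]
orientation: [1.214, 1.199, -1.204]
ft_force: [-0.0, 1.4, 4.2]
width: 24.0
```

>>> carry_out(
  commands=[
    [0.0006, 0.006, 0, 0, 0, 0],
    [0.0007, 0.006, 0, 0, 0, 0],
  ],
)

```text
t: 12.38
ee_pos: [559.9, -89.2, 92.8]
orientation: [1.215, 1.197, -1.202]
ft_force: [0.6, 1.4, 5.0]
width: 23.9
```

>>> carry_out(
  commands=[
    [0.001, 0.006, 0, 0, 0, 0],
    [0.0012, 0.006, 0, 0, 0, 0],
  ],
)

```text
t: 12.62
ee_pos: [574.3, -89.3, 91.6]
orientation: [1.216, 1.195, -1.2]
ft_force: [0.3, 1.4, 5.8]
width: 24.0
```

>>> carry_out(
  commands=[
    [0.0012, 0.006, 0, 0, 0, 0],
    [0.0012, 0.006, 0, 0, 0, 0],
  ],
)

```text
t: 12.88
ee_pos: [588.7, -89.4, 90.0]
orientation: [1.218, 1.192, -1.198]
ft_force: [0.7, 0.9, 3.9]
width: 24.0
```

```bash
python3 - <<'E'
from h import *
st();d=snap('side','s3.png');im=d['pixels'];cv2.imwrite('pics/s3c.png',cv2.resize(im[110:260,200:370],None,fx=4,fy=4,interpolation=cv2.INTER_CUBIC))
st()
E
```

```text
t 12.875 p [588.72 -89.38  89.97] F [0.68 0.88 3.9 ] w 23.983731763048787 q [-0.17  0.55  1.79  0.    0.78 -0.17]
[[ 0.02  1.   -0.  ]
 [-0.   -0.   -1.  ]
 [-1.    0.02  0.  ]]
t 12.925 p [589.64 -89.43  89.98] F [3.36 1.25 3.35] w 23.83467042645779 q [-0.17  0.55  1.79  0.    0.78 -0.17]
[[ 0.02  1.   -0.  ]
 [-0.   -0.   -1.  ]
 [-1.    0.02  0.  ]]
```

View pics/s3c.png

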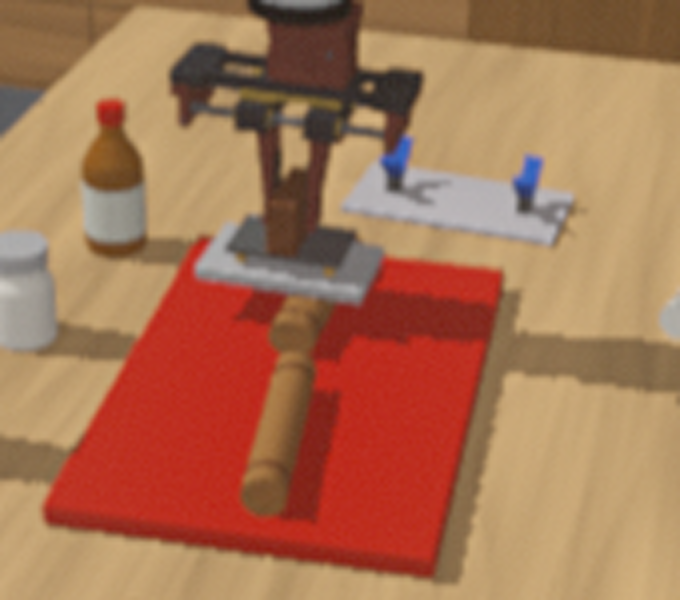

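>>> carry_out(
  commands=[
    [0.0008, 0.006, 0, 0, 0, -0.4],
    [0.0008, 0.006, 0, 0, 0, -0.4],
  ],
)

```text
t: 13.18
ee_pos: [600.9, -89.5, 88.3]
orientation: [1.21, 1.205, -1.211]
ft_force: [-2.4, -0.7, 9.4]
width: 23.8
```

>>> carry_out(
  commands=[
    [-0.001, 0.005, 0, 0, 0, 0],
  ],
)

```text
t: 13.3
ee_pos: [605.3, -89.5, 89.2]
orientation: [1.209, 1.207, -1.213]
ft_force: [-2.2, -0.3, 7.8]
width: 23.7
```

>>> carry_out(
  commands=[
    [0, 0.004, 0, 0, 0, 0],
  ],
)

```text
t: 13.42
ee_pos: [608.7, -89.5, 89.2]
orientation: [1.207, 1.209, -1.215]
ft_force: [-2.2, 0.4, 9.1]
width: 23.6
```

Contact height passed its minimum around 100–108 mm of travel and is rising again, so the half turn is complete. R is the oval pin. Lift the press and take it back to the mat.

>>> carry_out(
  commands=[
    [-0.006, 0, 0, 0, 0, 0],
    [-0.015, 0, 0, 0, 0, 0],
    [-0.02, 0, 0, 0, 0, 0],
    [0, 0, 0, 0, 0, 0],
  ],
)

```text
t: 13.92
ee_pos: [606.5, -89.5, 129.2]
orientation: [1.204, 1.215, -1.22]
ft_force: [-0.0, -1.1, -3.7]
width: 23.9
```

```bash
python3 - <<'E'
from h import *
d=dict(np.load('/tmp/top0.png.npz'))
c=ray(d,np.array([[88,40],[218,50],[200,268],[66,258]])/3+[130,160],4);print(c,c.mean(0))
for i in range(4):print(np.linalg.norm(c[i]-c[i-1]),np.degrees(np.arctan2(*(c[i]-c[i-1])[1::-1])))
E
python3 plan.py 510 338 125 -6 50
```

```text
[[602.28223128 381.16930392   4.        ]
 [593.36364511 274.21644531   4.        ]
 [414.3903945  288.89809482   4.        ]
 [423.36384331 398.32370014   4.        ]] [508.35002855 335.65188605   4.        ]
179.73887411131355 -5.476682840768771
107.32406600038138 -94.76675288231615
179.57442821481544 175.3103761088083
109.79292273680927 85.31194852317053
t 13.925 p [606.46 -89.52 129.22] F [-0.   -1.14 -3.66] w 23.874911367165208 q [-0.16  0.53  1.71 -0.01  0.92 -0.16]
[[-0.01  1.   -0.  ]
 [-0.   -0.   -1.  ]
 [-1.   -0.01  0.  ]]
yaw -0.10516784349616023 -> -5.999999999999998 n 9
[0.0005, -0.0108, -0.0475, 0.66, 0.02, 0.07]
[0.0005, -0.0113, -0.0474, 0.66, 0.02, 0.07]
[0.0005, -0.0119, -0.0472, 0.66, 0.02, 0.07]
[0.0005, -0.0124, -0.0471, 0.66, 0.02, 0.07]
[0.0005, -0.013, -0.0469, 0.66, 0.02, 0.07]
[0.0005, -0.0135, -0.0468, 0.66, 0.02, 0.07]
[0.0005, -0.014, -0.0466, 0.66, 0.02, 0.07]
[0.0005, -0.0146, -0.0465, 0.66, 0.02, 0.07]
[0.0005, -0.0151, -0.0463, 0.66, 0.02, 0.07]
```

>>> carry_out(
  commands=[
    [0, -0.011, -0.047, 0.6, 0, 0],
    [0, -0.011, -0.047, 0.6, 0, 0],
    [0, -0.012, -0.047, 0.6, 0, 0],
    [0, -0.012, -0.047, 0.6, 0, 0],
    [0, -0.013, -0.047, 0.6, 0, 0],
    [0, -0.013, -0.047, 0.6, 0, 0],
    [0, -0.014, -0.047, 0.6, 0, 0],
    [0, -0.015, -0.046, 0.6, 0, 0],
  ],
)

```text
t: 14.92
ee_pos: [515.8, 295.6, 123.6]
orientation: [1.266, 1.17, -1.295]
ft_force: [0.7, 0.6, -3.5]
width: 23.6
```

>>> carry_out(
  commands=[
    [0, -0.005, -0.03, 0.3, 0, 0],
    [0, 0, 0, 0, 0, 0],
    [0, 0, 0, 0, 0, 0],
  ],
)

```text
t: 15.3
ee_pos: [510.7, 328.8, 121.1]
orientation: [1.263, 1.171, -1.298]
ft_force: [1.2, -1.1, -3.7]
width: 23.8
```

```bash
python3 plan.py 508.5 337 70 -5 50;python3 - <<'E'
from h import *
d=snap('top','t2.png');im=d['pixels']
cv2.imwrite('pics/t2c.png',cv2.resize(im[130:260,210:410],None,fx=4,fy=4,interpolation=cv2.INTER_CUBIC))
hsv=cv2.cvtColor(im,cv2.COLOR_BGR2HSV);H,S,V=cv2.split(hsv)
m=((H>=5)&(H<16)&(S>100)&(V<190)).astype(np.uint8)*255;m[:140]=0;m[240:]=0;m[:,:235]=0;m[:,388:]=0
for c in sorted(cv2.findContours(m,cv2.RETR_EXTERNAL,cv2.CHAIN_APPROX_NONE)[0],key=cv2.contourArea)[-2:]:
    r=cv2.minAreaRect(c);P=ray(d,cv2.boxPoints(r),35);e=[P[1]-P[0],P[2]-P[1]]
    print(r[0],P.mean(0),[(np.linalg.norm(x),np.degrees(np.arctan2(x[1],x[0]))) for x in e])
E
```

```text
t 15.3 p [510.66 328.82 121.07] F [ 1.23 -1.08 -3.66] w 23.823578193681637 q [0.55 0.53 1.72 0.   0.91 0.64]
[[-0.02  1.   -0.09]
 [-0.01 -0.1  -1.  ]
 [-1.   -0.02  0.01]]
yaw -5.459520227014411 -> -5.000000000000003 n 2
[0.0255, -0.001, -0.0042, -0.23, 0.28, 0.56]
[0.0255, -0.0012, -0.0041, -0.23, 0.28, 0.56]
(268.9246826171875, 195.4228515625) [543.83453205 110.46537404  35.        ] [(np.float64(161.51667128782185), np.float64(-82.91066460929949)), (np.float64(32.27591480645474), np.float64(-173.13770916010233))]
(352.0, 183.5) [571.28944116 -89.62732007  35.        ] [(np.float64(164.0575291973032), np.float64(-90.34667710862729)), (np.float64(36.242866978403576), np.float64(178.96111939212912))]
```

View pics/t2c.png

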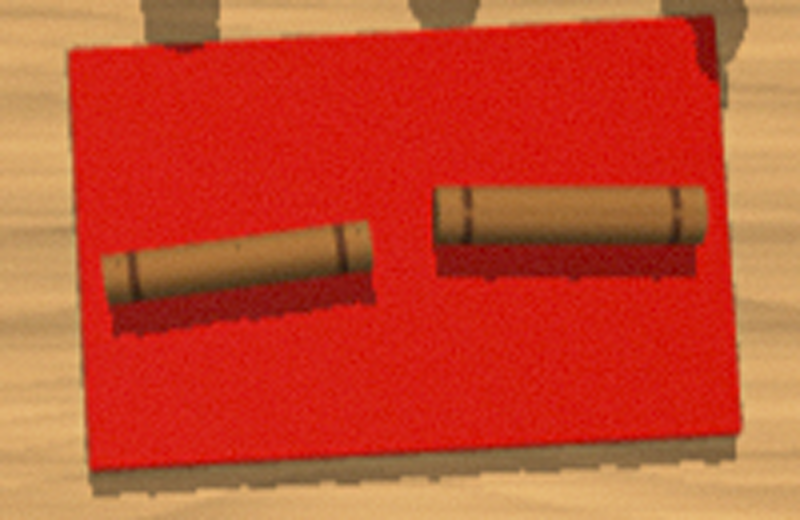

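Pin L is at (543.8,110.5), and R is at (571.3,-89.6) after rolling about 53 mm. R's silhouette is 36 mm wide against 32 mm for L, which agrees that R is the oval one. Lower the press onto the mat.

>>> carry_out(
  commands=[
    [0.025, -0.001, -0.004, -0.2, 0.3, 0.6],
    [0.025, -0.001, -0.004, -0.2, 0.3, 0.6],
    [0.012, 0, 0, 0, 0, 0],
    [0, 0, 0, 0, 0, 0],
  ],
)

```text
t: 15.85
ee_pos: [510.3, 332.5, 57.9]
orientation: [1.279, 1.162, -1.276]
ft_force: [-0.2, -0.1, -3.9]
width: 23.9
```

```bash
python3 plan.py 508.5 337 45 -5 50
```

```text
t 15.85 p [510.34 332.5   57.93] F [-0.23 -0.07 -3.92] w 23.903693722585384 q [ 0.56  0.62  1.75 -0.    0.77  0.65]
[[ 0.    1.   -0.09]
 [ 0.   -0.09 -1.  ]
 [-1.    0.   -0.  ]]
yaw -5.369312379445551 -> -5.000000000000005 n 1
[0.0129, -0.0023, -0.0043, -0.37, -0.02, -0.12]
```

>>> carry_out(
  commands=[
    [0.005, -0.001, -0.005, -0.3, 0, 0],
    [0.005, 0, 0, 0, 0, 0],
    [0.002, 0, 0, 0, 0, 0],
    [0.001, 0, 0, 0, 0, 0],
  ],
)

```text
t: 16.35
ee_pos: [511.6, 338.2, 46.3]
orientation: [1.278, 1.164, -1.27]
ft_force: [-0.1, -0.5, -4.3]
width: 23.6
```

```bash
python3 plan.py 508.5 337 45 -5 50
```

```text
t 16.35 p [511.62 338.22  46.3 ] F [-0.14 -0.46 -4.32] w 23.576753992946 q [ 0.57  0.64  1.75 -0.    0.75  0.66]
[[ 0.01  1.   -0.09]
 [ 0.   -0.09 -1.  ]
 [-1.    0.   -0.  ]]
yaw -5.1008774892570194 -> -5.0000000000000036 n 1
[0.0013, -0.003, 0.0015, -0.1, -0.14, -0.28]
```

>>> carry_out(
  commands=[
    [0.002, -0.003, 0.001, 0, 0, -0.3],
    [0.001, 0, 0, 0, 0, 0],
  ],
)

```text
t: 16.6
ee_pos: [508.4, 337.6, 43.6]
orientation: [1.276, 1.168, -1.274]
ft_force: [-2.9, -1.0, 1.3]
width: 24.2
```

>>> carry_out(
  commands=[
    [0, 0, 0, 0, 0, 0],
    [0, 0, 0, 0, 0, 0],
    [0, 0, 0, 0, 0, 0],
    [0, 0, 0, 0, 0, 0],
    [0, 0, 0, 0, 0, 0],
    [0, 0, 0, 0, 0, 0],
  ],
  grip=0,
)

```text
t: 17.35
ee_pos: [509.8, 338.4, 45.0]
orientation: [1.279, 1.167, -1.27]
ft_force: [0.0, -0.1, -0.4]
width: 80.2
```

>>> carry_out(
  commands=[
    [-0.03, 0, 0, 0, 0, 0],
    [-0.05, 0, 0, 0, 0, 0],
    [-0.05, 0, 0, 0, 0, 0],
  ],
)

```text
t: 17.73
ee_pos: [506.8, 336.2, 173.5]
orientation: [1.271, 1.169, -1.279]
ft_force: [0.2, 0.3, 0.3]
width: 87.7
```

```bash
python3 plan.py 571 -89.6 120 -0.4 52
```

```text
t 17.725 p [506.85 336.19 173.5 ] F [0.24 0.29 0.34] w 87.74867411740817 q [0.56 0.46 1.7  0.   0.99 0.65]
[[-0.01  1.   -0.09]
 [-0.   -0.09 -1.  ]
 [-1.   -0.01  0.  ]]
yaw -5.092233160969386 -> -0.4000000000000057 n 9
[0.0059, 0.0113, 0.0465, -0.52, 0.01, 0.04]
[0.0059, 0.0109, 0.0466, -0.52, 0.01, 0.04]
[0.0059, 0.0105, 0.0467, -0.52, 0.01, 0.04]
[0.0059, 0.01, 0.0468, -0.52, 0.01, 0.04]
[0.0059, 0.0096, 0.0469, -0.52, 0.01, 0.04]
[0.0059, 0.0092, 0.047, -0.52, 0.01, 0.04]
[0.0059, 0.0088, 0.047, -0.52, 0.01, 0.04]
[0.0059, 0.0083, 0.0471, -0.52, 0.01, 0.04]
[0.0059, 0.0079, 0.0472, -0.52, 0.01, 0.04]
```

>>> carry_out(
  commands=[
    [0.006, 0.011, 0.046, -0.5, 0, 0],
    [0.006, 0.011, 0.047, -0.5, 0, 0],
    [0.006, 0.01, 0.047, -0.5, 0, 0],
    [0.006, 0.01, 0.047, -0.5, 0, 0],
    [0.006, 0.01, 0.047, -0.5, 0, 0],
    [0.006, 0.009, 0.047, -0.5, 0, 0],
    [0.006, 0.009, 0.047, -0.5, 0, 0],
    [0.006, 0.008, 0.047, -0.5, 0, 0],
  ],
)

```text
t: 18.73
ee_pos: [569.5, -48.4, 129.9]
orientation: [1.224, 1.203, -1.208]
ft_force: [0.3, 0.9, 0.8]
width: 88.0
```

>>> carry_out(
  commands=[
    [0.003, 0.004, 0.03, 0, 0, 0],
    [0, 0, 0, 0, 0, 0],
    [0, 0, 0, 0, 0, 0],
  ],
)

```text
t: 19.1
ee_pos: [573.1, -82.1, 126.2]
orientation: [1.228, 1.201, -1.212]
ft_force: [0.1, 0.6, 0.3]
width: 87.8
```

```bash
python3 - <<'E'
from h import *
d=snap('wrist','w2.png');im=d['pixels'];st()
hsv=cv2.cvtColor(im,cv2.COLOR_BGR2HSV);H,S,V=cv2.split(hsv)
red=((H<5)|(H>174))&(S>200)
print(proj(d,[[571.3,-89.6,35],[571.3,-9.6,35],[571.3,-169.6,35],[571.3,-89.6,50]]))
E
python3 plan.py 571.3 -89.6 60 -0.4
```

```text
t 19.15 p [573.13 -81.89 126.28] F [ 0.07  0.82 -0.62] w 87.97948794679104 q [-0.17  0.48  1.8   0.01  0.85 -0.16]
[[ 0.01  1.   -0.01]
 [ 0.01 -0.01 -1.  ]
 [-1.    0.01 -0.01]]
[[269.81 227.19]
 [267.67 111.72]
 [271.66 326.6 ]
 [269.76 233.45]]
t 19.15 p [573.13 -81.89 126.28] F [ 0.07  0.82 -0.62] w 87.97948794679104 q [-0.17  0.48  1.8   0.01  0.85 -0.16]
[[ 0.01  1.   -0.01]
 [ 0.01 -0.01 -1.  ]
 [-1.    0.01 -0.01]]
yaw -0.8206795562711845 -> -0.4000000000000027 n 2
[0.0331, -0.0011, 0.0041, -0.21, -0.16, -0.22]
[0.0331, -0.001, 0.004, -0.21, -0.16, -0.22]
```

View pics/w2.png

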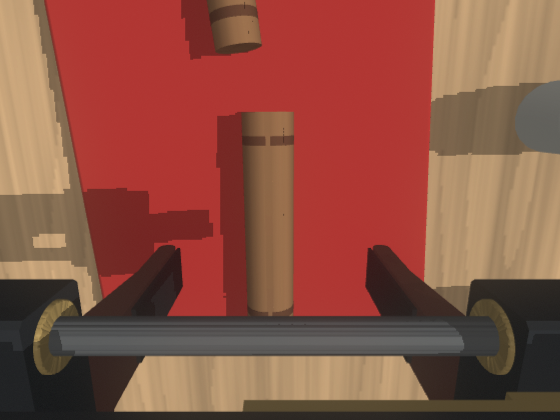

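The far end of the pin is at (268.5,112), against a predicted (267.7,111.7), so the pose is confirmed. Descend and grasp.

>>> carry_out(
  commands=[
    [0.033, -0.001, 0.005, 0, 0, 0],
    [0.033, -0.001, 0.005, -0.2, 0, 0],
    [0.02, 0, 0, 0, 0, 0],
    [0, 0, 0, 0, 0, 0],
    [0, 0, 0, 0, 0, 0],
  ],
)

```text
t: 19.77
ee_pos: [573.3, -85.8, 40.5]
orientation: [1.221, 1.203, -1.201]
ft_force: [0.3, -0.6, 0.7]
width: 88.0
```

```bash
python3 plan.py 571.3 -89.6 24 -0.4
```

```text
t 19.775 p [573.35 -85.82  40.46] F [ 0.34 -0.65  0.69] w 87.96078693922054 q [-0.17  0.62  1.83  0.01  0.69 -0.18]
[[ 0.01  1.   -0.  ]
 [ 0.01 -0.   -1.  ]
 [-1.    0.01 -0.01]]
yaw -0.184753876756253 -> -0.3999999999999976 n 1
[0.0164, -0.0022, 0.0039, 0.22, -0.31, -0.64]
```

>>> carry_out(
  commands=[
    [0.008, -0.002, 0.004, 0, -0.3, -0.6],
    [0.007, 0, 0, 0, 0, 0],
    [0, 0, 0, 0, 0, 0],
    [0, 0, 0, 0, 0, 0],
  ],
)

```text
t: 20.27
ee_pos: [572.7, -89.8, 26.6]
orientation: [1.212, 1.205, -1.209]
ft_force: [-0.4, -0.3, 0.7]
width: 87.9
```

```bash
python3 plan.py 571.3 -89.6 24 -0.4
```

```text
t 20.275 p [572.73 -89.8   26.58] F [-0.35 -0.33  0.7 ] w 87.93813096919075 q [-0.18  0.64  1.83 -0.    0.67 -0.17]
[[ 0.  1. -0.]
 [-0. -0. -1.]
 [-1.  0.  0.]]
yaw -0.1442651565570172 -> -0.399999999999997 n 1
[0.0026, -0.0014, -0.0002, 0.26, 0.05, -0.2]
```

>>> carry_out(
  commands=[
    [0.003, -0.001, 0, 0.2, 0, 0],
    [0, 0, 0, 0, 0, 0],
    [0, 0, 0, 0, 0, 0],
    [0, 0, 0, 0, 0, 0],
  ],
  grip=1,
)

```text
t: 20.78
ee_pos: [571.8, -90.0, 23.7]
orientation: [1.215, 1.203, -1.212]
ft_force: [0.6, 0.7, -0.5]
width: 51.3
```

>>> carry_out(
  commands=[
    [0, 0, 0, 0, 0, 0],
    [0, 0, 0, 0, 0, 0],
    [0, 0, 0, 0, 0, 0],
  ],
)

```text
t: 21.15
ee_pos: [571.7, -89.9, 23.7]
orientation: [1.215, 1.203, -1.212]
ft_force: [-0.9, -0.1, -0.9]
width: 34.1
```

The jaw opening is 34 mm, which confirms this is the oval one. Lift and carry it to the rest, turning about 94°.

>>> carry_out(
  commands=[
    [0, 0, 0, 0, 0, 0],
    [-0.02, 0, 0, 0, 0, 0],
    [-0.04, 0, 0, 0, 0, 0],
    [-0.04, 0, 0, 0, 0, 0],
  ],
)

```text
t: 21.65
ee_pos: [569.2, -89.4, 125.4]
orientation: [1.213, 1.208, -1.216]
ft_force: [0.9, 0.1, -1.3]
width: 34.8
```

```bash
sed -i 's/^dy=.*/dy=(yaw-y0+180)%360-180/' plan.py; python3 plan.py 501.5 -338.5 125 -94 50
```

```text
t 21.65 p [569.2  -89.45 125.37] F [ 0.95  0.09 -1.31] w 34.82469787293057 q [-0.18  0.48  1.8  -0.    0.86 -0.17]
[[-0.    1.   -0.01]
 [ 0.   -0.01 -1.  ]
 [-1.   -0.   -0.  ]]
yaw -0.36967443198580735 -> -94.0 n 10
[0.0, -0.0066, 0.0249, 9.36, 0.01, 0.01]
[0.0, -0.0025, 0.0257, 9.36, 0.01, 0.01]
[0.0, 0.0018, 0.0257, 9.36, 0.01, 0.01]
[0.0, 0.0059, 0.0251, 9.36, 0.01, 0.01]
[0.0, 0.0099, 0.0238, 9.36, 0.01, 0.01]
[0.0, 0.0137, 0.0219, 9.36, 0.01, 0.01]
[0.0, 0.017, 0.0194, 9.36, 0.01, 0.01]
[0.0, 0.02, 0.0163, 9.36, 0.01, 0.01]
[0.0, 0.0224, 0.0129, 9.36, 0.01, 0.01]
[0.0, 0.0242, 0.0091, 9.36, 0.01, 0.01]
```

>>> carry_out(
  commands=[
    [0, -0.007, 0.025, 9, 0, 0],
    [0, -0.002, 0.026, 9, 0, 0],
    [0, 0.002, 0.026, 9, 0, 0],
    [0, 0.006, 0.025, 9, 0, 0],
    [0, 0.01, 0.024, 9, 0, 0],
    [0, 0.014, 0.022, 9, 0, 0],
    [0, 0.017, 0.019, 9, 0, 0],
    [0, 0.02, 0.016, 9, 0, 0],
  ],
)

```text
t: 22.65
ee_pos: [520.5, -295.2, 141.3]
orientation: [2.088, 0.275, -2.059]
ft_force: [-0.2, 1.2, -1.7]
width: 34.5
```

```bash
python3 plan.py 501.5 -338.5 110 -94 45
```

```text
t 22.65 p [ 520.5  -295.24  141.31] F [-0.21  1.25 -1.74] w 34.458055968505796 q [-0.54  0.48  1.76  0.    0.89  0.76]
[[ 0.01  0.27 -0.96]
 [-0.   -0.96 -0.27]
 [-1.    0.01 -0.01]]
yaw -74.49903306649941 -> -94.0 n 2
[0.0156, 0.0182, 0.0151, 9.75, -0.4, -0.18]
[0.0157, 0.0205, 0.0117, 9.75, -0.4, -0.18]
```

>>> carry_out(
  commands=[
    [0.015, 0.018, 0.015, 9.5, -0.4, -0.2],
    [0.015, 0.021, 0.012, 9.5, -0.4, -0.2],
    [0, 0, 0, 0, 0, 0],
    [0, 0, 0, 0, 0, 0],
    [0, 0, 0, 0, 0, 0],
  ],
)

```text
t: 23.28
ee_pos: [502.0, -341.5, 117.0]
orientation: [-2.193, 0.079, 2.181]
ft_force: [1.0, 0.1, -0.8]
width: 34.6
```

```bash
python3 plan.py 501.5 -338.5 70 -94 45; python3 - <<'E'
from h import *
d=snap('wrist','w3.png');e=snap('top','t3.png')
st();print(proj(d,[[441.6,-334.3,48],[561.4,-342.7,48]]))
a=cv2.resize(d['pixels'],(420,315));b=cv2.resize(e['pixels'][150:275,400:520],None,fx=3,fy=3,interpolation=cv2.INTER_CUBIC)[:315]
cv2.imwrite('pics/w3c.png',np.hstack([a,b]))
E
```

```text
t 23.275 p [ 502.01 -341.5   117.  ] F [ 0.98  0.11 -0.82] w 34.56554575421755 q [-0.62  0.53  1.74  0.    0.86  1.02]
[[ 0.01 -0.07 -1.  ]
 [-0.   -1.    0.07]
 [-1.    0.   -0.01]]
yaw -93.99326334698746 -> -93.99999999999999 n 2
[0.0235, -0.0015, 0.0005, 0.0, -0.16, -0.06]
[0.0235, -0.0015, 0.0004, 0.0, -0.16, -0.06]
t 23.375 p [ 502.12 -341.51  116.89] F [ 0.01  0.   -1.49] w 34.488973387958154 q [-0.62  0.53  1.74  0.    0.86  1.02]
[[ 0.01 -0.07 -1.  ]
 [-0.   -1.    0.07]
 [-1.    0.   -0.01]]
[[268.58 310.93]
 [267.93 134.73]]
```

View pics/w3c.png

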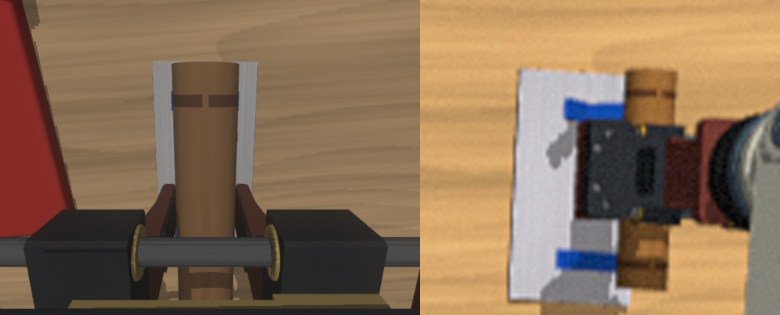

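The wrist view (left panel) shows the base's light strips symmetric about the pin, at small-image u = 153–257 with the pin centred at 205. I'll get exact numbers for the centring.

```bash
python3 - <<'E'
from h import *
d=dict(np.load('/tmp/w3.png.npz'));im=d['pixels'];hsv=cv2.cvtColor(im,cv2.COLOR_BGR2HSV)
m=(hsv[...,1]<45)&(hsv[...,2]>100)
br=(hsv[...,0]<16)&(hsv[...,1]>90)
for v in (95,120,150,180,210):
    u=np.where(m[v,180:360])[0]+180; p=np.where(~m[v,u[0]:u[-1]])[0]+u[0]
    A=ray(d,[[u[0]-.5,v],[u[-1]+.5,v]],6);print(v,u[0],u[-1],A[:,:2].ravel(),'ctr',A.mean(0)[:2],'w',np.linalg.norm(A[1]-A[0]),'pin u',p[0],p[-1],ray(d,[[(p[0]+p[-1])/2,v]],128)[0])
# far end of base, and far end of pin
for u in (212,220,328,336):
    v=np.where(m[60:200,u])[0][0]+60; print('base far',u,v,ray(d,[[u,v-.5]],6)[0])
c=br[:,260:285].all(1);v=np.where(c[60:200])[0][0]+60;print('pin top row',v,ray(d,[[272,v]],128+15)[0],ray(d,[[272,v]],128)[0])
E
```

```text
95 203 342 [ 590.56545091 -297.78333165  583.64223674 -396.83693735] ctr [ 587.10384383 -347.3101345 ] w 99.29525515565817 pin u 229 318 [ 579.43985722 -347.28268849  128.        ]
120 204 341 [ 573.43552551 -296.48316313  566.48816453 -395.71006727] ctr [ 569.96184502 -346.0966152 ] w 99.4698161791025 pin u 230 317 [ 569.95727572 -346.61776379  128.        ]
150 206 340 [ 552.08778044 -295.45225555  545.14116423 -394.45520876] ctr [ 548.61447233 -344.95373215] w 99.2463612518642 pin u 231 316 [ 558.16259686 -345.79071335  128.        ]
180 207 338 [ 529.92465463 -293.63170025  522.97895786 -392.40056062] ctr [ 526.45180625 -343.01613043] w 99.0127793871131 pin u 232 316 [ 545.87389477 -345.1369917   128.        ]
210 208 337 [ 506.84196257 -291.73560862  499.84342837 -391.02496485] ctr [ 503.34269547 -341.38028674] w 99.53570084589897 pin u 233 314 [ 533.10498597 -344.0336576   128.        ]
base far 212 82 [ 599.0979579  -305.50638139    6.        ]
base far 220 82 [ 598.70631316 -311.11494946    6.        ]
base far 328 82 [ 593.41607947 -386.87400437    6.        ]
base far 336 82 [ 593.02398576 -392.48900196    6.        ]
pin top row 83 [ 582.54326385 -346.95043426  143.        ] [ 583.92511586 -347.01176816  128.        ]
```

The rest centre comes out at about (501.4,-340.3) with yaw -4.0°. Pin centre is +1.4 mm in x from the TCP, so I'll aim the TCP at (500,-340).

>>> carry_out(
  commands=[
    [0.03, -0.001, 0.001, 0, -0.3, 0],
    [0.02, -0.001, 0.001, 0, 0, 0],
    [0.01, 0, 0, 0, 0, 0],
    [0, 0, 0, 0, 0, 0],
    [0, 0, 0, 0, 0, 0],
  ],
)

```text
t: 24.0
ee_pos: [503.1, -338.7, 58.0]
orientation: [-2.195, 0.076, 2.186]
ft_force: [-0.2, 0.4, -1.1]
width: 34.3
```

```bash
python3 plan.py 500 -340 37 -94 45
```

```text
t 24.0 p [ 503.09 -338.73   58.03] F [-0.17  0.44 -1.08] w 34.32425869807044 q [-0.61  0.62  1.76 -0.    0.76  1.03]
[[ 0.   -0.06 -1.  ]
 [-0.   -1.    0.06]
 [-1.    0.   -0.  ]]
yaw -93.71664250356727 -> -94.0 n 1
[0.021, 0.0014, 0.0031, 0.28, -0.23, -0.25]
```

>>> carry_out(
  commands=[
    [0.008, 0.001, 0.003, 0.3, -0.2, -0.2],
    [0.006, 0, 0, 0, 0, 0],
    [0.003, 0, 0, 0, 0, 0],
    [0, 0, 0, 0, 0, 0],
  ],
)

```text
t: 24.5
ee_pos: [500.4, -340.3, 41.1]
orientation: [-2.188, 0.079, 2.184]
ft_force: [0.6, 0.4, -2.0]
width: 34.3
```

```bash
python3 plan.py 500 -340 37 -94 45
```

```text
t 24.5 p [ 500.44 -340.26   41.1 ] F [ 0.58  0.37 -1.98] w 34.323938757215835 q [-0.62  0.64  1.77 -0.    0.73  1.03]
[[ 0.   -0.07 -1.  ]
 [-0.   -1.    0.07]
 [-1.    0.   -0.  ]]
yaw -94.04536231114756 -> -94.0 n 1
[0.0041, -0.0002, 0.0005, -0.05, -0.11, -0.1]
```

>>> carry_out(
  commands=[
    [0.002, 0, 0, 0, 0, 0],
    [0.001, 0, 0, 0, 0, 0],
  ],
)

```text
t: 24.75
ee_pos: [500.6, -340.4, 38.1]
orientation: [-2.189, 0.079, 2.184]
ft_force: [-0.2, -0.1, -0.9]
width: 34.6
```

>>> carry_out(
  commands=[
    [0.001, 0, 0, 0, 0, 0],
    [0.001, 0, 0, 0, 0, 0],
  ],
)

```text
t: 25.0
ee_pos: [500.9, -340.8, 36.5]
orientation: [-2.19, 0.08, 2.184]
ft_force: [-3.1, -1.0, 6.5]
width: 34.6
```

Seated: contact is at z = 36.5 (35.8 predicted) with small side forces. Release and retreat.

>>> carry_out(
  commands=[
    [0, 0, 0, 0, 0, 0],
    [0, 0, 0, 0, 0, 0],
    [0, 0, 0, 0, 0, 0],
    [0, 0, 0, 0, 0, 0],
    [0, 0, 0, 0, 0, 0],
    [0, 0, 0, 0, 0, 0],
  ],
  grip=0,
)

```text
t: 25.75
ee_pos: [501.2, -340.8, 36.6]
orientation: [-2.191, 0.08, 2.183]
ft_force: [-0.4, 0.9, 0.0]
width: 87.2
```

>>> carry_out(
  commands=[
    [-0.02, 0, 0, 0, 0, 0],
    [-0.04, 0, 0, 0, 0, 0],
    [-0.05, 0, 0, 0, 0, 0],
    [-0.05, 0, 0, 0, 0, 0],
    [-0.01, 0, 0.05, 0, 0, 0],
    [0, 0, 0.05, 0, 0, 0],
    [0, 0, 0.05, 0, 0, 0],
    [0, 0, 0, 0, 0, 0],
  ],
)

```text
t: 26.75
ee_pos: [348.7, -330.3, 221.5]
orientation: [-2.204, 0.087, 2.178]
ft_force: [1.0, 0.3, 0.1]
width: 87.6
```

```bash
python3 - <<'E'
from h import *
e=snap('top','t4.png');s=snap('side','s4.png');w=snap('wrist','w4.png')
st()
a=cv2.resize(e['pixels'][150:270,130:490],(780,260),interpolation=cv2.INTER_CUBIC)
b=cv2.resize(s['pixels'][120:290,150:400],(390,265));c=cv2.resize(s['pixels'][130:190,260:350],(390,265),interpolation=cv2.INTER_CUBIC)
cv2.imwrite('pics/f4.png',np.vstack([a,np.hstack([b,c])]))
hsv=cv2.cvtColor(e['pixels'],cv2.COLOR_BGR2HSV);H,S,V=cv2.split(hsv)
br=((H>=5)&(H<16)&(S>100)&(V<190)).astype(np.uint8)*255
for n,(x0,y0,x1,y1),z in (('pin rest',(435,160,485,260),47),('pinL',(235,150,312,240),35),('handle',(150,180,195,235),76)):
    k=np.zeros_like(br);k[y0:y1,x0:x1]=br[y0:y1,x0:x1]
    r=cv2.minAreaRect(max(cv2.findContours(k,0,1)[0],key=cv2.contourArea));P=ray(e,cv2.boxPoints(r),z);f=[P[1]-P[0],P[2]-P[1]]
    print(n,P.mean(0),[(round(float(np.linalg.norm(x)),1),round(float(np.degrees(np.arctan2(x[1],x[0]))),1)) for x in f])
E
```

```text
t 26.9 p [ 352.35 -331.64  221.48] F [-0.73 -1.77 -0.54] w 87.84883082265013 q [-0.78  0.21  1.95  0.    0.97  0.86]
[[ 0.01 -0.07 -1.  ]
 [-0.01 -1.    0.07]
 [-1.    0.01 -0.01]]
pin rest [ 503.37 -340.65   47.  ] [(158.7, -4.3), (35.2, -93.2)]
pinL [544.37 110.52  35.  ] [(161.4, -83.2), (32.5, -173.4)]
handle [509.66 334.34  76.  ] [(23.8, -6.1), (75.3, -96.7)]
```

View pics/f4.png

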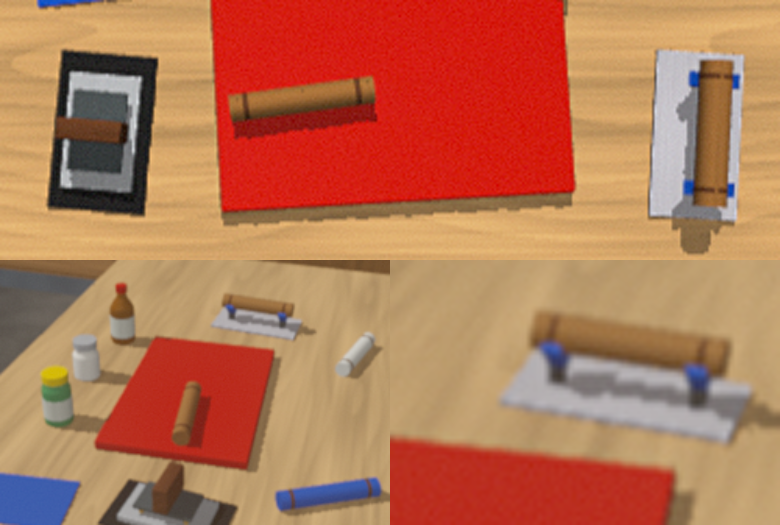

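Final views: the pin sits level in both notches, centred at (503,-341) at -4.3°, against (501.5,-340) at -4° for the rest. The press stands inside the mat, the round pin lies on the board, and the bottle and jars are in place.

```bash
python3 -c "
from h import *
print(ctrl.close_job())"
```

```text
the job is handed in; nothing more can be done
None
```

The job is done and handed in at about 27 s of robot time: the right-hand pin was the oval one and now lies in the V-rest.

**Left pin:** I rolled it 113 mm of press travel, more than half a turn. The contact height stayed level to about 0.5 mm at around 8 N, so it is the round one. It still lies on the board.

**Right pin:** I rolled it 117 mm of press travel, also more than half a turn. It lifted the press by about 5 mm and lowered it again. The force between pin and press was about 7–10 N for most of the roll and peaked at about 13 N. Its 36 mm silhouette and the 34 mm jaw opening agree that it is the oval one.

**Last checks:**
- **Oval pin:** it sits level in both notches, within about 2 mm of the rest's centre and 0.5° of its axis.
- **Press:** it stands on the black mat, within about 2 mm of centre.
- **Bottle and jars:** they look undisturbed in the pictures.

**What did not quite agree:**
- **Lift readings:** they ran about 1 mm above the expected curve, partly because the press tilted about 1°.
- **Overshoot:** the oval pin was rolled a little past half a turn. It settled back about 5 mm onto its flat side when I lifted the press.

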